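# Clear the flip stop and stamp the gauged block

## Task

The hardwood block in the marking press has already been gauged against the flip stop. First swing the flip stop up and over by its handle until it stays tipped back by itself, then press the plunger's round head straight down to its stop, hold it there for a moment and let it spring back. Do not shift the block from its gauged place, and leave the oilstone and the round tin beside the press where they are.

Things in the scene. Friction and masses are not known exactly. Their poses are not given: they have to be found in the camera images.
- press: Fixed grey hand marking press, yaw within 0.4 rad. Origin: plunger axis at bench height; x to its rear, y to the flip stop (left), z up. Base 16 mm thick, x -80..105, y -90..125 mm; fence x 24..44, up to z 40; column x 61..97, y -26..26, up to z 132; overarm 44 wide, z 98..132, from column to plunger barrel (42 mm dia., top z 143).
- plunger_top (a point): Centre of the top of the plunger's black mushroom-shaped head: 54 mm diameter, 22 mm high, its top nearly flat over 40 mm. It is 178 mm above the bench when up, and 160 mm at the stop. The point moves with the head.
- plunger (a joint): Travel of the spring plunger, m: 0 = up (rest), 0.018 = pressed down to its hard stop. Pushing it takes about 5 N at the start and 13 N at the stop; it springs back up when let go.
- flip_stop (a joint): Angle of the hinged flip stop, rad: 0 = down (arm level, pointing to the press's -x past the block's left end), 1.57 = upright, 1.95 = tipped back at its limit. The hinge lies along the press's y axis; the handle goes from front to top to rear. Loose hinge: let go well short of upright it falls down, past upright it falls back to the limit and stays. 0.5 N at the handle lifts it.
- stop_handle (a point): Middle of the flip stop's handle, a round steel bar, 15 mm dia., along the press's y axis, standing 44 mm clear of the arm to +y (18 mm beyond this point, 26 mm short of it). When down: x -50, y +84.5, z +55 mm from the press origin, 39 mm above the base plate. The arm (12 mm thick, 22 mm high) is at y 46.5..58.5 mm. The point moves with the handle.
- stop_hinge (a point): Point on the flip stop's hinge axis, level with stop_handle's y: x +36, y +84.5, z +55 mm from the press origin. The handle moves round it at 86 mm radius.
- workpiece: Loose brown hardwood block, 45 (x) x 90 (y) x 38 (z) mm, about 0.12 kg, lying on the base plate under the plunger, its long side along the fence and its left end close to the flip stop. Origin: centre of its underside.
- oilstone: Loose two-tone oilstone, 42 x 110 x 18 mm, lying on the bench to the right of the press. Origin: centre of its underside.
- round_tin: Loose round red tin, 64 mm diameter, 45 mm high, standing on the bench to the left rear of the press. Origin: centre of its underside.
There are look-alikes about, which are no part of the job. There is more than one size of the workpiece; the one meant has the size given above.

How it is judged:
By the outcome, as a careful person would: the job done as asked, in the order asked, and still so for the second after the job is handed in, with the robot touching nothing.
It also fails if it takes over 45 s, if anything falls off the work surface, if the arm or the gripper's body presses on something with over 40 N, if the wrist force passes 120 N, or if a joint passes its speed limit or range.

## Robot

A 7-joint arm with a two-finger parallel gripper is mounted at the origin on a cart in front of the work surface, level with it; the furniture and walls round the work are solid. World frame = base frame: x ahead of the robot, y to its left, z up, the work surface at z = 0. Lengths are in m, angles in rad, forces in N, time in s.
With the tool pointing down it reaches from about 0.4 to 0.85 m from the base axis. Payload 10.4 kg.
Tool frame: the origin (TCP) lies at the very end of the fingers, on their centre line; the grasp point (between the pads) lies r.tcp_to_grasp behind it (r.tcp_to_grasp is the distance from the TCP to the grasp point, in m); z points along the fingers, y is the line along which they close (so a half turn about z gives the same grasp; the last joint's range is limited). The gripper opens to 87 mm and grips with 3 to 60 N. Pads are 19 mm wide; open, the fingers measure 117 mm over their backs; the gripper's body (75 mm by 190 mm) begins 51 mm behind the grasp point.
Start: joints at [1.306, 0.332, -0.065, 1.46, 0.022, 1.35, -0.088], TCP at [0.15, -0.607, 0.223] pointing down, gripper open.
Joint ranges: [-2.6, 2.6], [-0.5, 2.12], [-1.47, 1.34], [0.16, 2.42], [-1.27, 4.41], [0.06, 2.06], [-2.6, 2.6]. Speed limits (rad/s): [2.22, 2.22, 2.79, 2.79, 3.14, 3.14, 3.14].

## Interface

Orientations are given as a unit quaternion [x, y, z, w].
In Python, from bench import monitor, cams, ticket, r gives the robot as it stands.
- The arm moves only by the shell command python3 -m crank 'ROWS' [OPENING] [FORCE]. ROWS is a JSON object whose one key "steps" holds a list of rows, each a list of 2 entries, a list of its own where there are three numbers: the shift along the world's x, y, z in units of 25 mm (1.0 is 25 mm), then the turn, a rotation vector about the world's x, y, z in units of 5 degrees (1.0 is 5 degrees). In form: {"steps": [[[x, y, z], [ax, ay, az]], ...]}. A call has 1 to 10 rows; each row shifts and turns the commanded pose from where the row before left it; what a row does not reach is not made up. A row lasts 1/12 s, in which the tool goes at most 41.7 mm and 7.16 degrees, less where a joint would pass 70% of its speed; a pose out of reach is approached as far as the arm can. A call is refused whole if a number of a shift passes 1 or a number of a turn 1, either way. A call with a gripper value outside its range is refused whole. OPENING is the finger opening in mm, from 0 to 87, set as the call begins (- or left out, the last holds). The fingers move at their own pace and stop on an object; FORCE is the grip in N (left out, the last holds). Time passes only in rows, so rows that do not move let the fingers close. It gives the time, the measured TCP pose, the force, the opening and the grip force at its end, in the units of the state.
- monitor.read_state(): the state, without advancing time (a new reading comes with each control period).
- cams.camera(name): name is "scene" or "top"; returns a dict with "pixels" (420x560x3 uint8, blue, green, red), "z_map" (420x560 float32, m along the optical axis (not along the pixel's ray), 0 where there is no reading), "vfov" (degrees; the focal length in pixels is half the picture's height over the tangent of half this angle, whatever the lens; pixels are square), "cx", "cy" (the principal point, pixels), "T" (4x4, takes a point from camera to world coordinates). Camera axes: x right, y up, looking along -z (the intrinsics and any distortion apply to the point x, -y, -z); pixel columns grow to the right and rows downward; lengths in m; the calibration is good to about 2 mm. A picture is of the moment at which its call begins.
- ticket.close_job(): hands the job in; it is judged then, once.
The state is a dict: "time": time; "joint_positions": joint angles; "joint_vel": joint speeds; "joint_torque": joint torques, N m; "ee_pos": TCP position; "eef_rot": TCP orientation; "ft_force": force on the tool from outside, world axes, zero at the start; "torque": the same for the moment, N m; "width": finger opening in m; "grip_force": force on a finger pad.
Only numpy, scipy, OpenCV 4.12 (cv2) and the standard library are available. Lean on these libraries where they do the work, as an engineer would, in place of code of your own. Each camera call takes 0.05 s, during which the arm holds its last target. There are 200 camera calls.

## Working session

There is one attempt and no reset: what is moved stays moved. The work goes in short steps, Python scripts to look and compute and a shell command to move; the robot and the scene stay as the last step left them, time stands still between calls to the robot, and variables do not carry over. Pictures are saved under pics/ and viewed, at most 10 in all, crops included, and the job is handed in when it is done.

```bash
ls; mkdir -p pics
cat > h.py <<'E'
import numpy as np,cv2
from bench import monitor,cams,ticket,r
def snap(n):
    c=cams.camera(n); c['f']=c['pixels'].shape[0]/2/np.tan(np.radians(c['vfov'])/2); return c
def cloud(c):
    z=c['z_map']; v,u=np.mgrid[:z.shape[0],:z.shape[1]]
    p=np.stack([(u-c['cx'])/c['f']*z,-(v-c['cy'])/c['f']*z,-z,np.ones_like(z)],-1)
    w=(p@np.array(c['T']).T)[...,:3]; w[z<=0]=np.nan; return w
E
python3 - <<'E'
from h import *
for n in ('scene','top'):
    c=snap(n); cv2.imwrite(f'pics/{n}0.png',c['pixels']); np.savez(f'{n}0.npz',w=cloud(c),p=c['pixels'],T=c['T'],f=c['f'],cx=c['cx'],cy=c['cy'])
    print(n,[k for k in c],c['vfov'],c['cx'],c['cy'],np.round(c['T'],3).tolist())
print(monitor.read_state(),r.tcp_to_grasp)
E
```

```text
pics
scene ['pixels', 'z_map', 'vfov', 'cx', 'cy', 'T', 'f'] 52.28911440604076 286.96150048598554 210.95829845115796 [[0.586, 0.543, -0.602, 0.104], [-0.81, 0.382, -0.444, -0.264], [-0.011, 0.748, 0.664, 0.673], [0.0, 0.0, 0.0, 1.0]]
top ['pixels', 'z_map', 'vfov', 'cx', 'cy', 'T', 'f'] 55.93504147932633 277.67771375218547 212.85995215734619 [[0.02, 0.994, -0.111, 0.501], [-1.0, 0.018, -0.019, 0.104], [-0.017, 0.112, 0.994, 0.982], [0.0, 0.0, 0.0, 1.0]]
{'time': 0.1, 'joint_positions': array([ 1.30639648,  0.33281289, -0.06470753,  1.46085165,  0.02165806,
        1.34989158, -0.08849288]), 'joint_vel': array([-0.00050287,  0.00044111,  0.00033978, -0.00314143, -0.00150243,
       -0.00017142, -0.00085054]), 'joint_torque': array([ 6.92150934e-04, -6.24550724e+01,  2.40937300e-02, -3.90722895e+01,
       -6.14430383e-02,  3.65402573e-02,  3.24946802e-05]), 'ee_pos': array([ 0.14955701, -0.60649162,  0.22183361]), 'eef_rot': array([ 9.92697524e-01,  1.20628461e-01, -1.31025533e-04, -6.19642108e-04]), 'ft_force': array([-0.35750836,  0.17034274,  0.01959627]), 'torque': array([-0.06859056, -0.02133826,  0.02459973]), 'grip_force': 0.0, 'width': 0.08693910064235058} 0.0187
```

View pics/scene0.png

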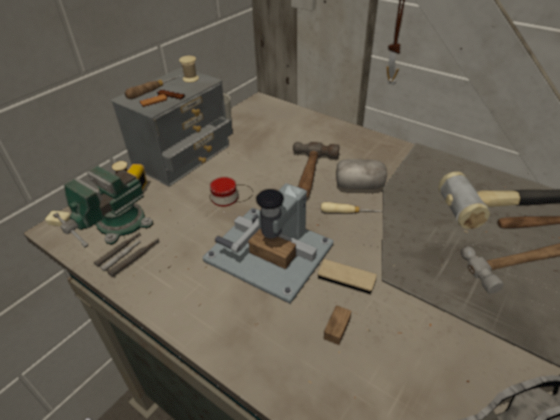

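View pics/top0.png

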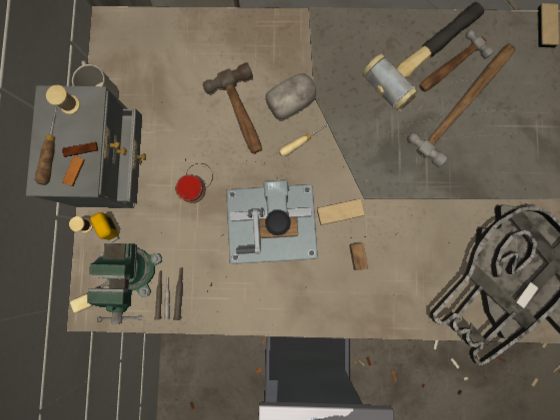

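The scene view shows the press at centre: black head (270,200), block (272,247), flip stop at its left (235,240), red tin (223,190), oilstone (347,276). In the top view the head is at (277,222), the handle at (245,250), the block at (280,228), the tin at (190,188) and the oilstone at (341,211). Look-alikes: a small brown block at (359,256), the bench vise at (115,280), and pale blocks at (549,25) and (80,303). None of them lies on the press.

Run:
```python
from h import *
for n in ('top','scene'):
    d=np.load(n+'0.npz'); w=d['w']; p=d['p']; hsv=cv2.cvtColor(p,cv2.COLOR_BGR2HSV)
    x,y,z=w[...,0],w[...,1],w[...,2]
    near=(x>.3)&(x<.68)&(y>-.08)&(y<.3)
    m=near&(z>.010)&(z<.022); mm=cv2.morphologyEx(m.astype(np.uint8),cv2.MORPH_OPEN,np.ones((3,3)))
    k,l,s,_=cv2.connectedComponentsWithStats(mm); i=1+s[1:,4].argmax()
    q=w[l==i]; R=cv2.minAreaRect(q[:,:2].astype(np.float32)); print(n,'base',R,np.median(q[:,2]))
    h=near&(z>.15); hp=w[h&(p.max(2)<70)]; print('head',len(hp),cv2.minEnclosingCircle(hp[:,:2].astype(np.float32)) ,np.percentile(hp[:,2],[5,50,95]))
    tp=w[h&(z>.170)]; print('headtop',cv2.minEnclosingCircle(tp[:,:2].astype(np.float32)),np.median(tp[:,2]))
    wood=near&(hsv[...,0]>4)&(hsv[...,0]<20)&(hsv[...,1]>90)&(z>.045)&(z<.062)
    q=w[wood]; print('block',len(q),cv2.minAreaRect(q[:,:2].astype(np.float32)) if len(q) else 0, np.median(q[:,2]))
    # ray-based two-view point of head centre pixel
    v,u=np.nonzero(h&(p.max(2)<70)); print('px',u.mean(),v.mean())
d=np.load('top0.npz'); cv2.imwrite('pics/crop.png',cv2.resize(d['p'][175:270,215:330],None,fx=6,fy=6,interpolation=cv2.INTER_CUBIC))
np.set_printoptions(linewidth=250)
print((d['w'][238:262:2,228:266:2,2]*1000).round().astype(int))
print(d['w'][250,[236,245,254]].round(3))
```

```text
top base ((0.5840141773223877, 0.13879747688770294), (0.1836148351430893, 0.2147243320941925), 4.514788627624512) 0.015782771646414506
head 493 ((0.5730317234992981, 0.11998941004276276), 0.026317043229937553) [0.17085949 0.17625209 0.17925909]
headtop ((0.5732712149620056, 0.12027758359909058), 0.026400025933980942) 0.17624197503140704
block 319 ((0.5719760060310364, 0.12004238367080688), (0.042656004428863525, 0.08823814988136292), 4.593661785125732) 0.05382916681863292
px 277.3813387423935 222.06693711967546
scene base ((0.5819079875946045, 0.13841570913791656), (0.18642255663871765, 0.2152353972196579), 5.0528740882873535) 0.01694922460202042
head 434 ((0.568313717842102, 0.11707369983196259), 0.025012243539094925) [0.16842111 0.17721375 0.17942651]
headtop ((0.5707651972770691, 0.11963372677564621), 0.02694307640194893) 0.1774141313998869
block 703 ((0.5686346888542175, 0.1183633804321289), (0.042927540838718414, 0.08840111643075943), 5.247938632965088) 0.05457214192578319
px 269.43087557603684 198.67972350230414
[[                  -1                   16                   15  
[... 4207 characters left out ...]
                    15                   14                   15                   15                   16                   18                   17                   13]
 [                  -2                   18                   13                   19                   17                   17                   16                   13                   20                   16                   17
                    17                   14                   16                   15                   15                   16                   14                   15]]
[[0.516 0.217 0.06 ]
 [0.516 0.196 0.065]
 [0.516 0.175 0.065]]<stdin>:17: RuntimeWarning: invalid value encountered in cast
```

View pics/crop.png

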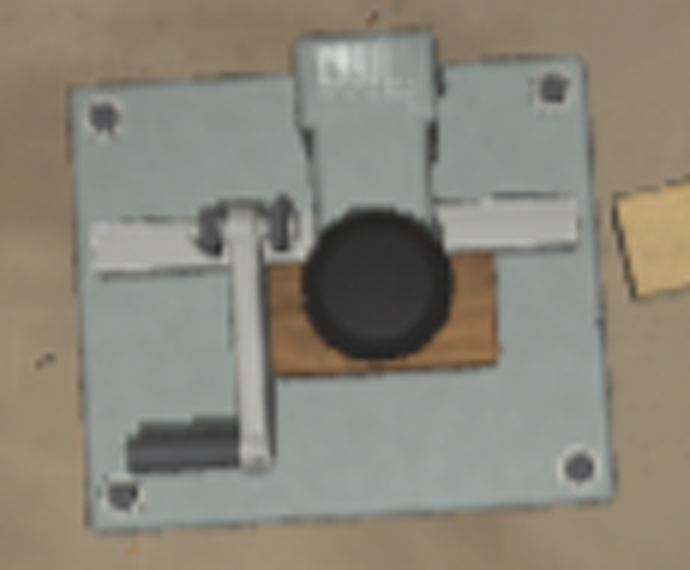

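The crop shows the head (377,283), the handle bar (185,447) and the arm (250,340), with the correctly sized block (290,330) under the head. All measurements agree with the description: press origin ≈ (0.572, 0.120), yaw ≈ +0.083, handle ≈ (0.515, 0.200, 0.055), hinge ≈ (0.601, 0.207). I'll move over now.

```bash
python3 -m crank '{"steps":[[[0.8,1,0.1],[0,0,0.5]],[[0.8,1,0.1],[0,0,0.5]],[[0.8,1,0.1],[0,0,0.5]],[[0.8,1,0.1],[0,0,0.5]],[[0.8,1,0.1],[0,0,0.5]],[[0.8,1,0.1],[0,0,0.5]],[[0.8,1,0.1],[0,0,0.5]],[[0.8,1,0.1],[0,0,0.5]],[[0.8,1,0.1],[0,0,0.5]],[[0.8,1,0.1],[0,0,0.5]]]}' 55 8
python3 -m crank '{"steps":[[[0.6,1,0],[0,0,0.5]],[[0.6,1,0],[0,0,0.5]],[[0.6,1,0],[0,0,0.5]],[[0.6,1,0],[0,0,0.5]],[[0.6,1,0],[0,0,0.5]],[[0.6,1,0],[0,0,0.5]],[[0.6,1,0],[0,0,0.5]],[[0.6,1,0],[0,0,0.5]],[[0.6,1,0],[0,0,0.5]],[[0.6,1,0],[0,0,0.5]]]}'
python3 -m crank '{"steps":[[[0.1,1,0],[0,0,0.6]],[[0.1,1,0],[0,0,0.6]],[[0.1,1,0],[0,0,0.6]],[[0.1,1,0],[0,0,0.6]],[[0.1,1,0],[0,0,0.6]],[[0.1,1,0],[0,0,0.6]],[[0.1,1,0],[0,0,0.6]],[[0.1,1,0],[0,0,0.6]],[[0.1,1,0],[0,0,0.6]],[[0,0,0],[0,0,0.6]]]}'
python3 -c "
from h import *
from scipy.spatial.transform import Rotation as R
s=monitor.read_state();print(s['joint_positions'].round(2));m=R.from_quat(s['eef_rot']).as_matrix();print(m.round(3),np.degrees(np.arctan2(m[1,1],m[0,1])))"
```

```text
time: 0.93
ee_pos: [0.3502, -0.3554, 0.2475]
eef_rot: [0.943, 0.334, -0.0, -0.0]
ft_force: [1.0, 0.1, -0.4]
width: 0.0552
grip_force: 0.0
time: 1.77
ee_pos: [0.5, -0.1055, 0.2474]
eef_rot: [0.848, 0.53, -0.0, -0.0]
ft_force: [0.5, -1.6, -0.5]
width: 0.055
grip_force: 0.0
time: 2.6
ee_pos: [0.5213, 0.1238, 0.2475]
eef_rot: [0.68, 0.733, 0.001, -0.001]
ft_force: [-0.1, -0.6, 0.8]
width: 0.0549
grip_force: 0.0
[ 0.42  0.21 -0.84  1.63  0.16  1.38 -0.36]
[[-0.076  0.997 -0.   ]
 [ 0.997  0.076  0.002]
 [ 0.002 -0.    -1.   ]] 4.36125594300079
```

```bash
python3 -m crank '{"steps":[[[-0.1,0.8,0],[0,0,0]],[[-0.1,0.8,0],[0,0,0]],[[-0.1,0.8,0],[0,0,0]],[[0,0.8,0],[0,0,0]],[[0,0,-1],[0,0,0]],[[0,0,-1],[0,0,0]],[[0,0,-1],[0,0,0]],[[0,0,-1],[0,0,0]],[[0,0,-1],[0,0,0]],[[0,0,0],[0,0,0]]]}'
python3 -c "
from h import *
c=snap('scene');cv2.imwrite('pics/s1.png',cv2.resize(c['pixels'][150:310,170:370],None,fx=3.5,fy=3.5))"
```

```text
time: 3.43
ee_pos: [0.512, 0.1967, 0.1179]
eef_rot: [0.683, 0.731, -0.003, -0.002]
ft_force: [-0.9, -0.8, -0.6]
width: 0.0549
grip_force: 0.0
```

View pics/s1.png

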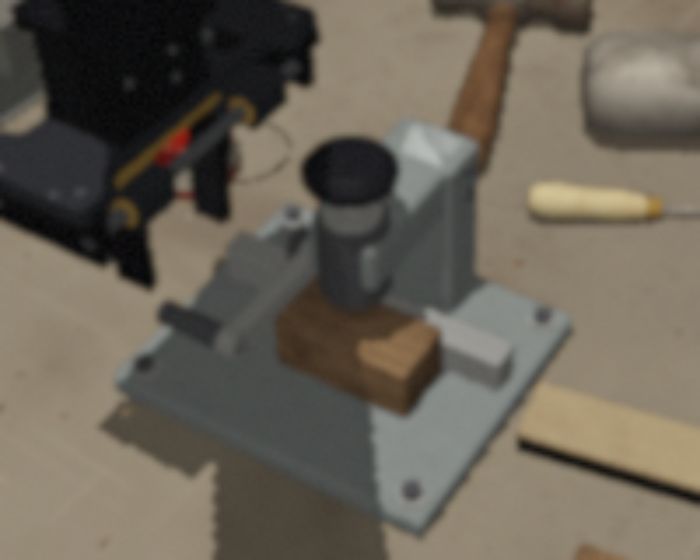

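The fingers, at (135,260) and (210,190), hang above and either side of the handle at (190,325). The press is untouched. I'll descend and grip the handle lightly.

```bash
python3 -m crank '{"steps":[[[0.1,0.2,-0.8],[0,0,0]],[[0,0,-0.8],[0,0,0]],[[0,0,-0.8],[0,0,0]],[[0,0,-0.8],[0,0,0]],[[0,0,0],[0,0,0]],[[0,0,0],[0,0,0]]]}' 
python3 -m crank '{"steps":[[[0,0,0],[0,0,0]],[[0,0,0],[0,0,0]],[[0,0,0],[0,0,0]],[[0,0,0],[0,0,0]],[[0,0,0],[0,0,0]],[[0,0,0],[0,0,0]],[[0,0,0],[0,0,0]],[[0,0,0],[0,0,0]]]}' 5 8
```

```text
time: 3.98
ee_pos: [0.5175, 0.2034, 0.0437]
eef_rot: [0.683, 0.73, 0.0, -0.0]
ft_force: [-0.1, 0.1, 0.4]
width: 0.0548
grip_force: 0.0
time: 4.65
ee_pos: [0.5147, 0.2031, 0.0422]
eef_rot: [0.683, 0.731, -0.002, -0.001]
ft_force: [-11.3, -3.2, 7.5]
width: 0.0147
grip_force: 8.0
```

```bash
python3 -m crank '{"steps":[[[-0.1,0,0],[0,0,0]],[[0.05,0,0.6],[0,0,0]],[[0.15,0.01,0.58],[0,0,0]],[[0.25,0.02,0.54],[0,0,0]],[[0.34,0.03,0.5],[0,0,0]],[[0,0,0],[0,0,0]]]}'
```

```text
time: 5.15
ee_pos: [0.5379, 0.2045, 0.1004]
eef_rot: [0.684, 0.73, 0.002, 0.002]
ft_force: [4.1, -1.6, -3.1]
width: 0.0148
grip_force: 8.0
```

```bash
python3 -m crank '{"steps":[[[0.42,0.04,0.42],[0,0,0]],[[0.49,0.04,0.34],[0,0,0]],[[0.54,0.04,0.25],[0,0,0]],[[0.58,0.05,0.16],[0,0,0]],[[0.6,0.05,0.05],[0,0,0]],[[0,0,0],[0,0,0]]]}'
python3 -m crank '{"steps":[[[0.6,0.05,-0.05],[0,0,0]],[[0.4,0.03,-0.1],[0,0,0]],[[0,0,0],[0,0,0]],[[0,0,0],[0,0,0]]]}'
```

```text
time: 5.65
ee_pos: [0.6025, 0.2102, 0.1291]
eef_rot: [0.683, 0.73, 0.001, 0.0]
ft_force: [0.8, -3.8, 9.0]
width: 0.0149
grip_force: 8.0
time: 5.98
ee_pos: [0.6253, 0.2122, 0.1248]
eef_rot: [0.683, 0.73, 0.0, 0.0]
ft_force: [2.0, -0.2, 2.2]
width: 0.0149
grip_force: 8.0
```

The handle is about 16° past upright. I'll release it and lift clear.

```bash
python3 -m crank '{"steps":[[[0.1,0,0],[0,0,0]],[[0,0,0],[0,0,0]],[[0,0,0],[0,0,0]],[[0,0,0],[0,0,0]],[[0,0,0],[0,0,0]]]}' 60
python3 -m crank '{"steps":[[[0,0,0.6],[0,0,0]],[[0,0,0.8],[0,0,0]],[[0,0,1],[0,0,0]],[[0,0,1],[0,0,0]],[[0,0,1],[0,0,0]],[[0,0,0],[0,0,0]]]}'
python3 -c "
from h import *
for n in ('scene','top'):
    c=snap(n);w=cloud(c);np.savez(n+'2.npz',w=w,p=c['pixels'])
    if n=='scene': cv2.imwrite('pics/s2.png',cv2.resize(c['pixels'][130:310,170:370],None,fx=3.2,fy=3.2))"
```

```text
time: 6.4
ee_pos: [0.6273, 0.2122, 0.1248]
eef_rot: [0.683, 0.731, -0.0, -0.0]
ft_force: [-0.8, 0.6, 0.3]
width: 0.0401
grip_force: 0.0
time: 6.9
ee_pos: [0.629, 0.2134, 0.2404]
eef_rot: [0.683, 0.73, 0.003, 0.001]
ft_force: [0.9, 0.5, 0.2]
width: 0.0598
grip_force: 0.0
```

View pics/s2.png

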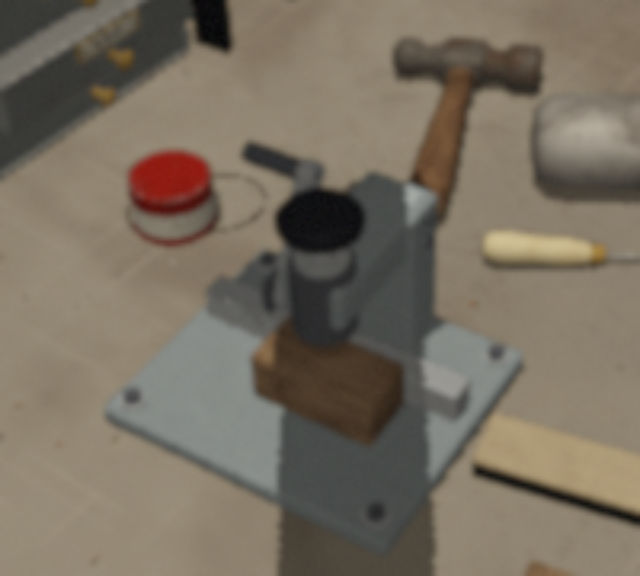

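The stop stays tipped back, handle at (285,158), and the block (325,385) and tin (172,195) are in place. I'll close the fingers and go over the head.

```bash
python3 -m crank '{"steps":[[[-0.5,-0.8,0],[0,0,0]],[[-0.5,-0.8,0],[0,0,0]],[[-0.5,-0.8,0],[0,0,0]],[[-0.5,-0.8,0],[0,0,0]],[[-0.28,-0.54,0],[0,0,0]],[[0,0,-0.8],[0,0,0]],[[0,0,-0.8],[0,0,0]],[[0,0,0],[0,0,0]],[[0,0,0],[0,0,0]]]}' 0 20
```

```text
time: 7.75
ee_pos: [0.5696, 0.1183, 0.1935]
eef_rot: [0.683, 0.731, -0.001, -0.001]
ft_force: [0.0, -0.4, 0.3]
width: 0.0077
grip_force: 0.0
```

```bash
python3 -m crank '{"steps":[[[0.08,0.06,-0.2],[0,0,0]],[[0,0,-0.2],[0,0,0]],[[0,0,-0.2],[0,0,0]],[[0,0,-0.2],[0,0,0]],[[0,0,-0.2],[0,0,0]],[[0,0,-0.2],[0,0,0]],[[0,0,-0.1],[0,0,0]],[[0,0,0],[0,0,0]],[[0,0,0],[0,0,0]]]}'
```

```text
time: 8.5
ee_pos: [0.5731, 0.1206, 0.1635]
eef_rot: [0.683, 0.731, 0.001, 0.0]
ft_force: [-3.6, -0.5, 12.5]
width: 0.0005
grip_force: 5.9
```

```bash
python3 -m crank '{"steps":[[[0,0,-0.1],[0,0,0]],[[0,0,-0.1],[0,0,0]],[[0,0,0],[0,0,0]],[[0,0,0],[0,0,0]]]}'
```

```text
time: 8.83
ee_pos: [0.5732, 0.1207, 0.16]
eef_rot: [0.683, 0.731, 0.001, 0.001]
ft_force: [-8.6, -3.0, 23.9]
width: 0.0005
grip_force: 11.8
```

The force of 24 N, above the 13 N of spring, at z = 0.160 means it is on the stop. I'll hold, then release and retreat.

```bash
python3 -m crank '{"steps":[[[0,0,-0.04],[0,0,0]],[[0,0,0],[0,0,0]],[[0,0,0],[0,0,0]],[[0,0,0],[0,0,0]],[[0,0,0],[0,0,0]],[[0,0,0],[0,0,0]],[[0,0,0],[0,0,0]],[[0,0,0],[0,0,0]],[[0,0,0],[0,0,0]],[[0,0,0],[0,0,0]]]}'
python3 -m crank '{"steps":[[[0,0,0.2],[0,0,0]],[[0,0,0.2],[0,0,0]],[[0,0,0.3],[0,0,0]],[[0,0,0.5],[0,0,0]],[[0,0,0.8],[0,0,0]],[[0,0,1],[0,0,0]],[[-0.5,-1,0.5],[0,0,0]],[[-0.5,-1,0],[0,0,0]],[[-0.5,-1,0],[0,0,0]],[[-0.5,-1,0],[0,0,0]]]}'
python3 -m crank '{"steps":[[[-0.5,-1,0],[0,0,0]],[[-0.5,-1,0],[0,0,0]],[[-0.5,-1,0],[0,0,0]],[[0,-1,0],[0,0,0]],[[0,-1,0],[0,0,0]],[[0,0,0],[0,0,0]],[[0,0,0],[0,0,0]]]}'
python3 - <<'E'
from h import *
a=np.load('top0.npz')
c=snap('top');w=cloud(c);s=snap('scene')
def f(w,p):
    x,y,z=w[...,0],w[...,1],w[...,2]; near=(x>.3)&(x<.68)&(y>-.08)&(y<.3); hsv=cv2.cvtColor(p,cv2.COLOR_BGR2HSV)
    wood=near&(hsv[...,0]>4)&(hsv[...,0]<20)&(hsv[...,1]>90)&(z>.045)&(z<.062)
    print('block',cv2.minAreaRect(w[wood][:,:2].astype(np.float32)))
    h=near&(z>.15)&(np.hypot(x-.572,y-.12)<.03); print('head z',np.median(z[h]))
    t=((hsv[...,0]<8)|(hsv[...,0]>172))&(hsv[...,1]>150)&(z>.035)&(z<.055); print('tin',np.median(w[t][:,:2],0))
    o=(x>.5)&(x<.66)&(y<.06)&(y>-.15)&(z>.012)&(z<.024)&(hsv[...,1]>60); print('stone',w[o][:,:2].mean(0))
f(a['w'],a['p']); f(w,c['pixels'])
cv2.imwrite('pics/end.png',np.hstack([cv2.resize(s['pixels'][130:310,170:370],None,fx=2,fy=2),cv2.resize(c['pixels'][160:280,200:333],None,fx=3,fy=3)]))
E
```

```text
time: 9.67
ee_pos: [0.5732, 0.1207, 0.1599]
eef_rot: [0.683, 0.731, 0.001, 0.001]
ft_force: [-13.0, -4.3, 31.6]
width: 0.0006
grip_force: 15.7
time: 10.5
ee_pos: [0.5221, 0.0193, 0.2441]
eef_rot: [0.683, 0.731, 0.0, 0.0]
ft_force: [0.3, -0.5, 0.7]
width: 0.0009
grip_force: 0.0
time: 11.08
ee_pos: [0.4849, -0.106, 0.2438]
eef_rot: [0.684, 0.73, -0.0, -0.0]
ft_force: [0.5, 1.0, 0.6]
width: 0.0005
grip_force: 0.0
block ((0.5719760060310364, 0.12004238367080688), (0.042656004428863525, 0.08823814988136292), 4.593661785125732)
head z 0.17613752794260135
tin [0.66496539 0.33820184]
stone [ 0.61250157 -0.03225943]
block ((0.5721778273582458, 0.11974741518497467), (0.04288113862276077, 0.0878162682056427), 4.597373008728027)
head z 0.17591723611212007
tin [0.66509123 0.33815446]
stone [ 0.61176811 -0.03247245]
```

View pics/end.png

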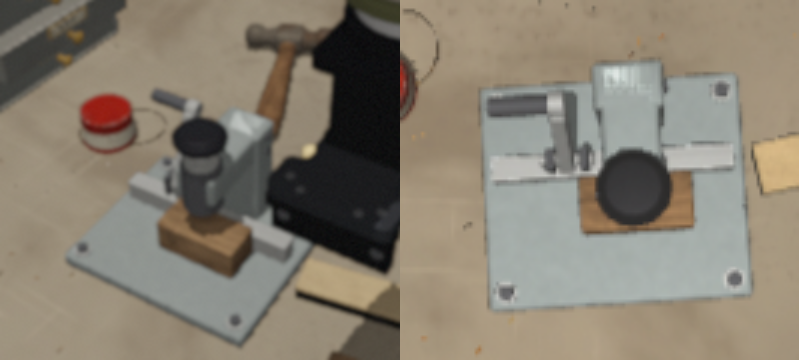

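The stop is tipped back, handle at (520,105) in the right-hand half, and the head is up again at its rest height. The block, tin and oilstone have not moved, and the robot is clear.

```bash
python3 -c "
from bench import ticket
print(ticket.close_job())"
```

```text
the job is handed in; nothing more can be done
None
```

The job is done and handed in: the flip stop is tipped back and stays there, the plunger was held on its stop for about 0.8 s and sprang back, and the block, oilstone and tin measured within 1 mm of where they started.

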